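# Ink the red date stamp

### The arm

A 6-joint arm with a two-finger parallel gripper is mounted at the origin on the work surface; the furniture and walls round the work are solid. World frame = base frame: x ahead of the robot, y to its left, z up, the work surface at z = 0. Lengths are in mm, angles in rad, forces in N, time in s.
With the tool pointing down it reaches from about 325 to 900 mm from the base axis. Payload 6.1 kg.
Tool frame: the origin (TCP) lies at the very end of the fingers, on their centre line; the grasp point (between the pads) lies 19 mm behind it (robot.grip_point_offset is the distance from the TCP to the grasp point, in mm); z points along the fingers, y is the line along which they close (so a half turn about z gives the same grasp; the last joint's range is limited). The gripper opens to 85 mm and grips with 20 to 120 N. Pads are 22 mm wide; open, the fingers measure 114 mm over their backs; the gripper's body (76 mm by 85 mm) begins 54 mm behind the grasp point. The pads swing forward as they close: fully open they stand 13 mm farther back than shut.
Start: joints at [0.977, 0.22, 1.526, -0, 1.395, -0.126], TCP at [281.825, 557.845, 231.3] pointing down, gripper open.
Joint ranges: [-2.98, 2.98], [-0.91, 2.08], [0.09, 2.57], [-1.24, 4.39], [0.2, 2.65], [-2.68, 2.68]. Speed limits (rad/s): [2.57, 2.57, 3.01, 3.14, 3.14, 3.14].

### API

Orientations are given as a rotation vector (axis times angle).
In Python, from station import robot, viewer, sign_off gives the robot as it stands.
- The arm moves only by the tool apply_moves, never from a script. Its arguments are lists of equal length, an entry for each row: "fingers": the opening, from 0 (shut) to 1 (fully open); "travel": the shift along the tool's x, y, z in m, a list of three; "turn": the turn about the tool's z in rad. A call has 1 to 10 rows; each row is the pose to reach, as a shift and turn from the pose commanded when the call began, along the tool's axes at that moment; what a row does not reach only later rows make up. A row lasts 1/10 s, in which the tool goes at most 50 mm and 8.59 degrees, less where a joint would pass 70% of its speed; a pose out of reach is approached as far as the arm can. A call with a gripper value outside its range is refused whole. The fingers move at their own pace and stop on an object; the grip force is fixed at half the most. Time passes only in rows, so rows that repeat a pose let the fingers close. It gives the time, the measured TCP pose, the force, the opening and the grip force at its end, in the units of the state.
- robot.sense(): the state, without advancing time (a new reading comes with each control period).
- viewer.grab_frame(name): name is "side" or "top"; returns the picture (400x640x3 uint8, blue, green, red); there is no depth.
- viewer.camera_model(name): a dict with "fx", "fy", "cx", "cy" (pixels), "cam_to_world" (4x4, takes a point from camera to world coordinates). Camera axes: x right, y down, z forward; pixel columns grow to the right and rows downward; lengths in mm; the calibration is good to about 2 mm. A picture is of the moment at which its call begins. camera_model takes no time and is no camera call.
- sign_off(): hands the job in; it is judged then, once.
The state is a dict: "time": time; "joint_pos": joint angles; "joint_vel": joint speeds; "joint_torque": joint torques, N m; "eef_pos": TCP position; "eef_rot": TCP orientation; "ft_force": force on the tool from outside, world axes, zero at the start; "torque": the same for the moment, N m; "opening": finger opening in mm; "grip_force": force on a finger pad.
Only numpy, scipy, OpenCV 4.12 (cv2) and the standard library are available. Lean on these libraries where they do the work, as an engineer would, in place of code of your own. Each camera call takes 0.05 s, during which the arm holds its last target. There are 200 camera calls.

### The job

Get the red-handled date stamp ready for use: lift it by its handle straight up out of its pocket in the grey stamp tray, and set it down gently, upright, in the middle of the dark felt of the open ink pad, squared up with the pad (the stamp's long side along the pad's long side). Leave the blue and the green stamp in their pockets.

Things in the scene. Friction and masses are not known exactly. Their poses are not given: they have to be found in the camera images.
- red_stamp: hand stamp, 65 mm tall, 60 g: black base 22 (own x) x 42 (own y) x 12 mm, round red handle upright in its middle, thickest (24 mm across) about 50 mm above the underside. Origin: centre of the underside, z up. Starts in one of the three 25 x 45 x 12 mm pockets of the fixed grey tray (236 x 80 mm, top 18 mm above the worktop), base flush with the tray's top, only the handle sticking out.
- blue_stamp: stamp of the same size and shape with a blue handle, in another pocket of the tray; stays there. The pockets stand in a row along the stamps' own x, 75 mm from middle to middle. Origin: centre of its underside, z up.
- green_stamp: stamp of the same size and shape with a green handle, in the remaining pocket of the tray; stays there. Origin: centre of its underside, z up.
- ink_pad: open ink pad, fixed: black case 74 (own x) x 112 (own y, its long side) x 13 mm with a flat, dark violet felt 58 x 96 mm in its middle, whose top is 14 mm above the worktop. Its thin steel lid lies folded open flat behind it (own +x, 8 mm high, out to 113 mm from the origin). Origin: centre of the case's underside, z up.

How it is judged:
By the outcome, as a careful person would: the job done as asked, in the order asked, and still so for the second after the job is handed in, with the robot touching nothing.
It also fails if it takes over 38 s, if anything falls off the work surface, if the arm or the gripper's body presses on something with over 40 N, if the wrist force passes 120 N, or if a joint passes its speed limit or range.

## Working session

There is one attempt and no reset: what is moved stays moved. The work goes in short steps, Python scripts to look and compute and a tool call to move; the robot and the scene stay as the last step left them, time stands still between calls to the robot, and variables do not carry over. Pictures are saved under pics/ and viewed, at most 10 in all, crops included, and the job is handed in when it is done.

Besides the shell and the picture viewer there is one more tool, called as name([rows], argument=value, ...), one row to a line, values as JSON. apply_moves: Moves the arm, as the interface text tells. Its arguments: {"type":"object","properties":{"fingers":{"type":"array"},"travel":{"type":"array"},"turn":{"type":"array"}},"required":["fingers","travel","turn"]}

```bash
mkdir -p pics; python3 - <<'E'
from station import robot, viewer
import cv2, numpy as np
np.set_printoptions(precision=3,suppress=True)
for n in("top","side"):
    cv2.imwrite(f"pics/{n}0.png",viewer.grab_frame(n)); m=viewer.camera_model(n); print(n,m["fx"],m["cx"],m["cy"]); print(np.array(m["cam_to_world"]))
s=robot.sense(); print(s["time"],s["eef_pos"],s["eef_rot"],s["opening"])
E
```

```text
top 500.6615890808938 317.5421800718598 193.93342669187197
[[ -0.019  -0.989   0.148 405.874]
 [ -1.      0.019   0.     51.13 ]
 [ -0.003  -0.148  -0.989 995.943]
 [  0.      0.      0.      1.   ]]
side 455.89113336695164 321.8068485815611 207.8502091929624
[[   0.982   -0.132    0.137  436.74 ]
 [  -0.191   -0.684    0.704 -647.14 ]
 [   0.001   -0.717   -0.697  724.301]
 [   0.       0.       0.       1.   ]]
0.1 [281.516 557.393 230.279] [-0.728 -3.055  0.003] 85.31726714056941
```

View pics/top0.png

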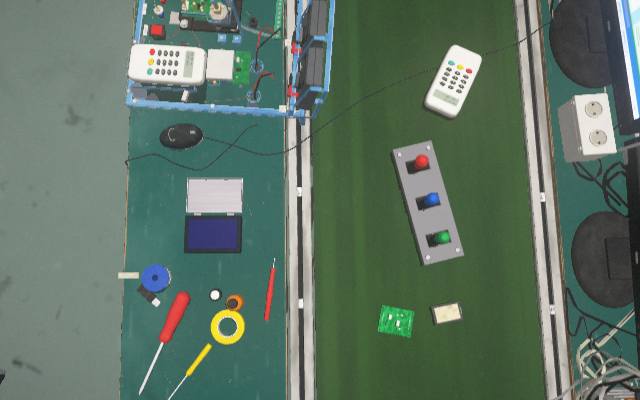

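View pics/side0.png

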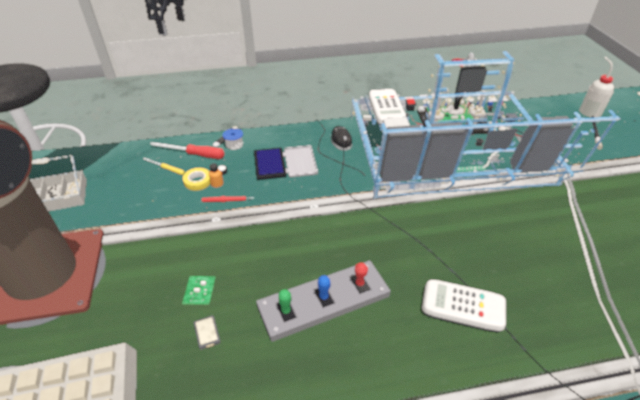

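The top view shows the tray with the red handle at about (422,160), blue (432,199) and green (443,238). The pad case is around (213,234) and its lid at (214,195). Next I'll measure these.

```bash
cat >h.py <<'E'
import numpy as np, cv2
from station import robot, viewer
from scipy.spatial.transform import Rotation as R
np.set_printoptions(precision=3,suppress=True)
def world(n,uv,z):
    m=viewer.camera_model(n);T=np.array(m["cam_to_world"]);uv=np.atleast_2d(uv).astype(float)
    d=np.c_[(uv[:,0]-m["cx"])/m["fx"],(uv[:,1]-m["cy"])/m["fy"],np.ones(len(uv))]@T[:3,:3].T
    return T[:3,3]+d*((z-T[2,3])/d[:,2])[:,None]
def pix(n,p):
    m=viewer.camera_model(n);T=np.array(m["cam_to_world"]);c=(np.atleast_2d(p)-T[:3,3])@T[:3,:3]
    return np.c_[m["fx"]*c[:,0]/c[:,2]+m["cx"],m["fy"]*c[:,1]/c[:,2]+m["cy"]]
def rays(uvt,uvs):
    A=[];b=[]
    for n,uv in(("top",uvt),("side",uvs)):
        o=np.array(viewer.camera_model(n)["cam_to_world"])[:3,3];d=world(n,uv,0)[0]-o;d/=np.linalg.norm(d)
        P=np.eye(3)-np.outer(d,d);A.append(P);b.append(P@o)
    return np.linalg.lstsq(np.vstack(A),np.hstack(b),rcond=None)[0]
def blob(mask,near):
    k,l,s,c=cv2.connectedComponentsWithStats(mask.astype(np.uint8));
    i=min((i for i in range(1,k) if s[i,4]>25),key=lambda i:np.hypot(*(c[i]-near)));return (l==i),c[i]
E
python3 - <<'E'
from h import *
t=cv2.imread("pics/top0.png");s=cv2.imread("pics/side0.png")
def col(im,name):
    h=cv2.cvtColor(im,cv2.COLOR_BGR2HSV).astype(int);H,S,V=h[...,0],h[...,1],h[...,2]
    return {"red":((H<8)|(H>172))&(S>130)&(V>80),"blue":(abs(H-112)<12)&(S>130)&(V>80),"green":(abs(H-70)<15)&(S>130)&(V>85)}[name]
for n,a,b in(("red",(422,160),(361,270)),("blue",(432,199),(324,285)),("green",(443,238),(286,298))):
    ca=blob(col(t,n),a);cb=blob(col(s,n),b);print(n,ca[1],ca[0].sum(),cb[1],cb[0].sum(),rays(ca[1],cb[1]))
h=cv2.cvtColor(t,cv2.COLOR_BGR2HSV).astype(int)
print("tray px",h[170,400],h[200,380],"felt",h[234,213],"case",h[217,188],h[234,186],"table",h[234,170])
m=(h[...,1]<70)&(h[...,2]>70);m[:,:380]=0;m[:,480:]=0;m[:135]=0;m[270:]=0
for n,z,mm,c in(("tray",18,m,(428,200)),("felt",14,(abs(h[...,0]-118)<12)&(h[...,1]>120),(213,234)),("case",13,((h[...,2]<60)|(abs(h[...,0]-118)<12)),(213,234))):
    b,_=blob(mm,c);pts=np.argwhere(b)[:,::-1]
    w=world("top",pts,z)[:,:2].astype(np.float32);r=cv2.minAreaRect(w);print(n,b.sum(),pts.min(0),pts.max(0),r)
x0,y0=170,130
cv2.imwrite("pics/crop0.png",np.hstack([cv2.resize(t[170:260,170:260],None,fx=4.4,fy=4.4,interpolation=cv2.INTER_CUBIC),cv2.resize(t[135:270,380:475],(396,396*1),interpolation=cv2.INTER_CUBIC)]))
E
```

```text
red [420.701 161.537] 147 [360.232 273.124] 194 [ 606.586 -148.653   48.942]
blue [431.343 198.943] 140 [323.436 287.055] 220 [ 533.647 -165.629   47.672]
green [442.917 236.926] 121 [284.539 301.247] 178 [ 460.658 -183.332   48.985]
tray px [173   6 164] [53 89 92] felt [118 124 115] case [103  30  60] [110  26  59] table [ 84 103 116]
tray 4344 [391 140] [464 265] ((532.9258422851562, -163.14930725097656), (238.6200408935547, 85.07939910888672), 12.713692665100098)
felt 1273 [188 219] [236 247] ((479.079345703125, 259.84930419921875), (94.23297119140625, 54.90205764770508), 88.8996810913086)
case 1827 [184 215] [241 252] ((478.2314758300781, 258.7286376953125), (111.50653839111328, 72.59974670410156), 88.90155792236328)
```

View pics/crop0.png

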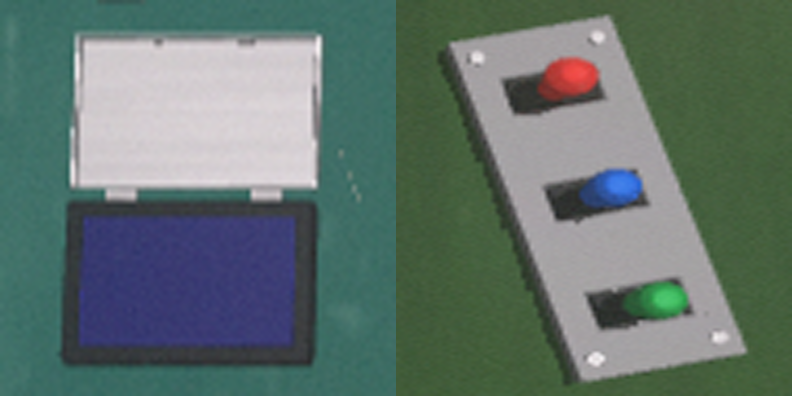

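The crop shows the tray (long axis at about 13°) and the pad (long side at about 88.9°) clearly. I'll add a helper that turns a world target into tool-frame moves.

```bash
cat >>h.py <<'E'
def go(p,ang):  # target TCP, world angle of tool y (deg)
    s=robot.sense();M=R.from_rotvec(s["eef_rot"]).as_matrix();y=np.degrees(np.arctan2(M[1,1],M[0,1]))
    d=(ang-y+180)%360-180
    print("t",s["time"],"pos",s["eef_pos"],"yang %.2f tilt %.4f"%(y,M[2,2]),"F",s["ft_force"],"open",s["opening"],s["grip_force"])
    print("travel m",M.T@(np.array(p)-s["eef_pos"])/1000,"turn",np.radians(-d),"q",np.array(s["joint_pos"]))
E
python3 -c "
from h import *
go((606.6,-148.8,150),103.2)"
```

```text
t 0.1 pos [281.516 557.393 230.279] yang 63.20 tilt -1.0000 F [ 0.006 -0.448  0.021] open 85.31726714056941 0.0
travel m [-0.609 -0.484  0.081] turn -0.6981611236616361 q [ 0.977  0.221  1.528 -0.     1.395 -0.126]
```

apply_moves([
  [-0.609,-0.484,0],
  [-0.609,-0.484,0],
  [-0.609,-0.484,0],
  [-0.609,-0.484,0],
  [-0.609,-0.484,0],
  [-0.609,-0.484,0],
  [-0.609,-0.484,0],
  [-0.609,-0.484,0],
  [-0.609,-0.484,0],
  [-0.609,-0.484,0],
], fingers=[1,1,1,1,1,1,1,1,1,1], turn=[-0.698,-0.698,-0.698,-0.698,-0.698,-0.698,-0.698,-0.698,-0.698,-0.698])

```text
time: 1.1
eef_pos: [487.0, 111.3, 231.2]
eef_rot: [0.361, -3.121, -0.0]
ft_force: [0.4, 0.3, -0.4]
opening: 85.4
grip_force: 0.0
```

```bash
python3 -c "
from h import *
go((606.6,-148.8,150),103.2)"
```

```text
t 1.1 pos [486.97  111.344 231.185] yang 103.19 tilt -1.0000 F [ 0.384  0.324 -0.424] open 85.35567210471629 0.0
travel m [-0.057 -0.281  0.081] turn -0.00017184241340048373 q [ 0.067 -0.083  1.847  0.     1.378 -1.734]
```

apply_moves([
  [-0.057,-0.281,0.081],
  [-0.057,-0.281,0.081],
  [-0.057,-0.281,0.081],
  [-0.057,-0.281,0.081],
  [-0.057,-0.281,0.081],
  [-0.057,-0.281,0.081],
  [-0.057,-0.281,0.081],
  [-0.057,-0.281,0.081],
  [-0.057,-0.281,0.081],
], fingers=[1,1,1,1,1,1,1,1,1], turn=[0,0,0,0,0,0,0,0,0])

```text
time: 2.0
eef_pos: [606.0, -146.5, 150.3]
eef_rot: [0.361, -3.12, -0.001]
ft_force: [-0.7, -0.3, 0.1]
opening: 85.2
grip_force: 0.0
```

```bash
python3 -c "
from h import *
go((606.6,-148.8,110),103.2)"
```

```text
t 2.0 pos [ 606.04  -146.455  150.324] yang 103.21 tilt -1.0000 F [-0.704 -0.315  0.137] open 85.22118515907113 0.0
travel m [-0.    -0.002  0.04 ] turn 0.0001756351294696332 q [-0.364  0.284  1.607  0.     1.251 -2.165]
```

apply_moves([
  [0,-0.002,0.04],
  [0,-0.002,0.074],
  [0,-0.002,0.074],
  [0,-0.002,0.074],
], fingers=[1,1,1,1], turn=[0,0,0,0])

```text
time: 2.4
eef_pos: [606.6, -147.9, 77.1]
eef_rot: [0.363, -3.12, -0.001]
ft_force: [0.5, -0.5, 1.1]
opening: 85.2
grip_force: 0.0
```

```bash
python3 - <<'E'
from h import *
a=viewer.grab_frame("side");b=viewer.grab_frame("top")
go((606.6,-148.8,36),103.2)
z=lambda i,x,y:cv2.resize(i[y:y+130,x:x+130],(400,400),interpolation=cv2.INTER_CUBIC)
cv2.imwrite("pics/c1.png",np.hstack([z(a,295,180),z(b,355,95)]))
E
```

```text
t 2.5 pos [ 608.542 -149.081   79.3  ] yang 103.25 tilt -1.0000 F [-0.234 -0.456 -0.163] open 85.39191045508149 0.0
travel m [0.002 0.001 0.043] turn 0.0009049603741010546 q [-0.366  0.367  1.646  0.     1.124 -2.168]
```

View pics/c1.png

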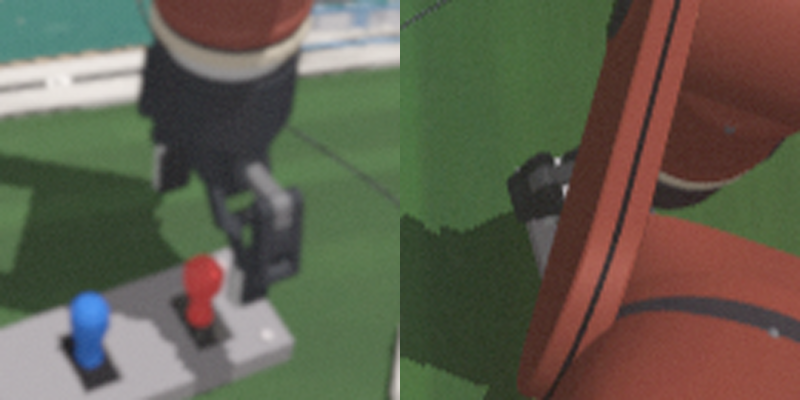

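```bash
python3 - <<'E'
from h import *
p=np.array([608,-149,79.]);u=np.array([np.cos(np.radians(103.2)),np.sin(np.radians(103.2)),0])
P=np.array([p-u*43+[0,0,13],p-u*57+[0,0,13],p+u*43+[0,0,13],p,[606.6,-148.8,56]])
print((pix("side",P)-[295,180])*400/130)
E
```

```text
[[243.345 295.199]
 [255.591 313.725]
 [173.954 190.227]
 [206.06  255.073]
 [201.318 279.489]]
```

The fingers straddle the red handle, and their projected positions match the picture (tip near (245,300) in the crop). I'll descend.

apply_moves([
  [0.001,0,0.02],
  [0.001,0,0.035],
  [0.001,0,0.042],
  [0.001,0,0.042],
  [0.001,0,0.042],
  [0.001,0,0.042],
  [0.001,0,0.042],
  [0.001,0,0.042],
  [0.001,0,0.042],
  [0.001,0,0.042],
], fingers=[1,1,1,1,0.5,0.3,0.2,0,0,0], turn=[0,0,0,0,0,0,0,0,0,0])

```text
time: 3.5
eef_pos: [606.2, -149.4, 35.0]
eef_rot: [-0.361, 3.12, -0.0]
ft_force: [0.4, 1.6, 3.3]
opening: 21.8
grip_force: 58.6
```

apply_moves([
  [0,0,-0.003],
  [0,0,-0.008],
  [0,0,-0.014],
  [0,0,-0.022],
  [0,0,-0.032],
  [0,0,-0.045],
  [0,0,-0.065],
  [0,0,-0.09],
  [0,0,-0.1],
  [0,0,-0.1],
], fingers=[0,0,0,0,0,0,0,0,0,0], turn=[0,0,0,0,0,0,0,0,0,0])

```text
time: 4.5
eef_pos: [607.5, -150.1, 137.3]
eef_rot: [-0.36, 3.116, -0.004]
ft_force: [0.0, 0.0, -0.6]
opening: 21.8
grip_force: 58.6
```

```bash
python3 - <<'E'
from h import *
a=viewer.grab_frame("side")
# stamp origin over pad; TCP keeps same offset to stamp
go((478.5,259.2,135),88.9)
cv2.imwrite("pics/c2.png",cv2.resize(a[150:310,275:435],(560,560),interpolation=cv2.INTER_CUBIC))
E
```

```text
t 4.55 pos [ 606.419 -149.667  135.418] yang 103.19 tilt -1.0000 F [-0.507 -0.227 -1.255] open 21.669860235057808 58.63345914955062
travel m [ 0.031  0.427 -0.   ] turn 0.24943484035325708 q [-0.368  0.3    1.617 -0.     1.223 -2.169]
```

View pics/c2.png

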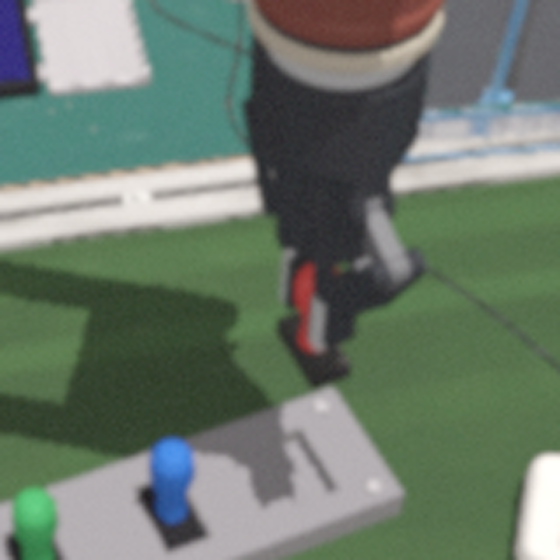

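The red stamp is lifted clear and upright, with its base at about (315,350) in the crop. Blue and green are still in place. I'll carry it to the pad.

apply_moves([
  [0.001,0.015,-0.01],
  [0.003,0.045,-0.02],
  [0.006,0.085,-0.02],
  [0.009,0.125,-0.02],
  [0.012,0.165,-0.02],
  [0.015,0.205,-0.02],
  [0.018,0.245,-0.02],
  [0.021,0.285,-0.02],
  [0.024,0.325,-0.02],
  [0.026,0.355,-0.02],
], fingers=[0,0,0,0,0,0,0,0,0,0], turn=[0,0.03,0.06,0.09,0.12,0.15,0.18,0.21,0.24,0.249])

```text
time: 5.55
eef_pos: [497.0, 192.8, 153.4]
eef_rot: [-0.029, -3.139, -0.0]
ft_force: [0.4, -0.0, 0.1]
opening: 22.1
grip_force: 58.7
```

```bash
python3 - <<'E'
from h import *
go((478.8,259.4,100),88.9)
E
```

```text
t 5.55 pos [497.015 192.783 153.444] yang 88.95 tilt -1.0000 F [ 0.363 -0.024  0.1  ] open 22.135552640401524 58.72355732102733
travel m [0.019 0.066 0.053] turn 0.0008097838651546298 q [ 0.222  0.073  1.842  0.001  1.229 -1.331]
```

apply_moves([
  [0.01,0.03,0.015],
  [0.017,0.055,0.03],
  [0.019,0.065,0.045],
  [0.019,0.065,0.053],
  [0.019,0.065,0.053],
  [0.019,0.065,0.053],
], fingers=[0,0,0,0,0,0], turn=[0,0,0,0,0,0])

```text
time: 6.15
eef_pos: [482.0, 254.7, 101.3]
eef_rot: [-0.031, -3.141, 0.001]
ft_force: [0.4, 0.8, -0.1]
opening: 21.7
grip_force: 58.8
```

```bash
python3 - <<'E'
from h import *
a=viewer.grab_frame("side");b=viewer.grab_frame("top")
go((478.8,259.4,60),88.9)
z=lambda i,x,y,w:cv2.resize(i[y:y+w,x:x+w],(400,400),interpolation=cv2.INTER_CUBIC)
cv2.imwrite("pics/c3.png",np.hstack([z(a,220,70,120),z(b,150,160,130)]))
E
```

```text
t 6.25 pos [482.724 254.836 102.135] yang 88.84 tilt -1.0000 F [ 0.013 -0.588 -0.611] open 22.34432225013504 58.76070780399459
travel m [0.004 0.004 0.042] turn -0.0010869432130050506 q [ 0.341  0.163  1.849 -0.     1.128 -1.209]
```

View pics/c3.png

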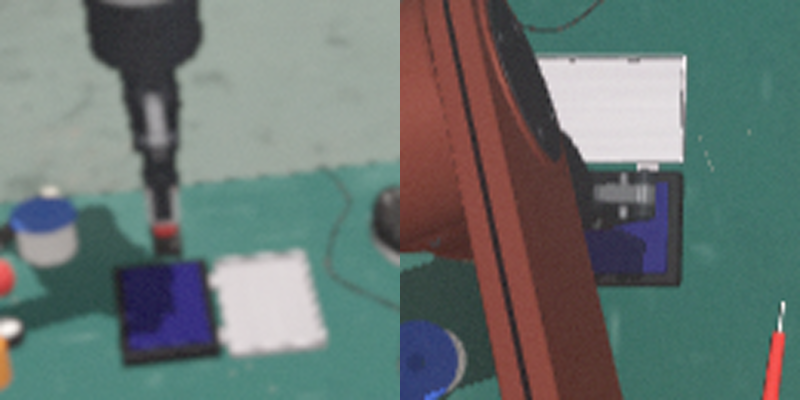

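The stamp is held above the pad. I'll apply the 4 mm correction, descend part way, and check the pad centre with the side camera.

apply_moves([
  [0.004,0.004,0.015],
  [0.004,0.004,0.032],
  [0.004,0.004,0.042],
  [0.004,0.004,0.042],
  [0.004,0.004,0.042],
  [0.004,0.004,0.042],
], fingers=[0,0,0,0,0,0], turn=[0,0,0,0,0,0])

```text
time: 6.85
eef_pos: [478.5, 259.9, 60.1]
eef_rot: [0.03, 3.14, 0.001]
ft_force: [0.1, 0.4, -1.1]
opening: 22.1
grip_force: 58.8
```

```bash
python3 - <<'E'
from h import *
s=cv2.imread("pics/side0.png");h=cv2.cvtColor(s,cv2.COLOR_BGR2HSV).astype(int)
b,c=blob((abs(h[...,0]-118)<12)&(h[...,1]>110)&(h[...,2]>50),(268,163));w=world("side",np.argwhere(b)[:,::-1],14)[:,:2].astype(np.float32)
print("felt from side",b.sum(),cv2.minAreaRect(w))
a=viewer.grab_frame("side")
go((478.8,259.4,44),88.9)
# expected outline of stamp base bottom, for the pose above
C=np.array([[478.8+i*11,259.4+j*21,z] for z in (30,42) for i,j in((-1,-1),(1,-1),(1,1),(-1,1))])
q=(pix("side",C)-[230,110])*7+3
v=cv2.resize(a[110:195,230:320],None,fx=7,fy=7,interpolation=cv2.INTER_CUBIC)
for p in q: cv2.circle(v,tuple(map(int,p)),3,(0,255,255),-1)
cv2.imwrite("pics/c4.png",v)
E
```

```text
felt from side 577 ((479.8771057128906, 261.2099914550781), (98.12849426269531, 59.5213623046875), 88.31626892089844)
t 6.9 pos [478.563 259.931  60.21 ] yang 88.92 tilt -1.0000 F [ 0.608  0.528 -1.094] open 21.676526408088485 58.75326825102093
travel m [-0.    -0.001  0.016] turn 0.00032182999910252775 q [ 0.353  0.22   1.873  0.     1.047 -1.199]
```

View pics/c4.png

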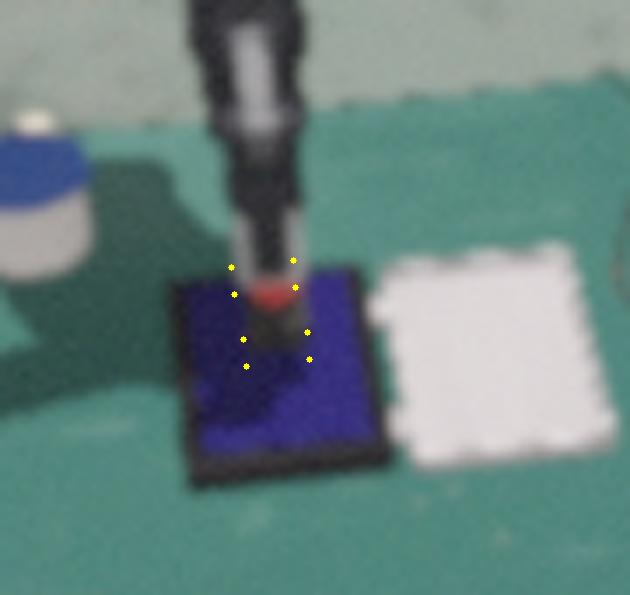

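The base is over the middle of the felt. Its front edge sits at about (280,348) in the crop, slightly above the prediction, which is within calibration error. I'll lower it slowly and watch the force.

apply_moves([
  [0,0,0.003],
  [0,0,0.006],
  [0,0,0.009],
  [0,0,0.011],
  [0,0,0.012],
  [0,0,0.013],
  [0,0,0.014],
  [0,0,0.014],
  [0,0,0.014],
], fingers=[0,0,0,0,0,0,0,0,0], turn=[0,0,0,0,0,0,0,0,0])

```text
time: 7.8
eef_pos: [477.9, 259.7, 45.4]
eef_rot: [0.03, 3.141, 0.0]
ft_force: [0.0, -0.0, -0.1]
opening: 22.2
grip_force: 58.8
```

```bash
python3 - <<'E'
from h import *
a=viewer.grab_frame("side")
go((479.1,259.8,43),88.9)
cv2.imwrite("pics/c5.png",cv2.resize(a[110:195,230:320],None,fx=6,fy=6,interpolation=cv2.INTER_CUBIC))
C=np.array([[478.8+i*11,259.4+j*21,16] for i,j in((-1,-1),(1,-1))])
print((pix("side",C)-[230,110])*6+3)
E
```

```text
t 7.85 pos [477.891 259.714  45.425] yang 88.92 tilt -1.0000 F [ 0.175  0.487 -0.64 ] open 22.098459546583573 58.74966584458889
travel m [-0.001  0.     0.002] turn 0.0004166505437498845 q [ 0.353  0.243  1.879  0.     1.02  -1.199]
[[214.773 341.787]
 [268.229 335.372]]
```

View pics/c5.png

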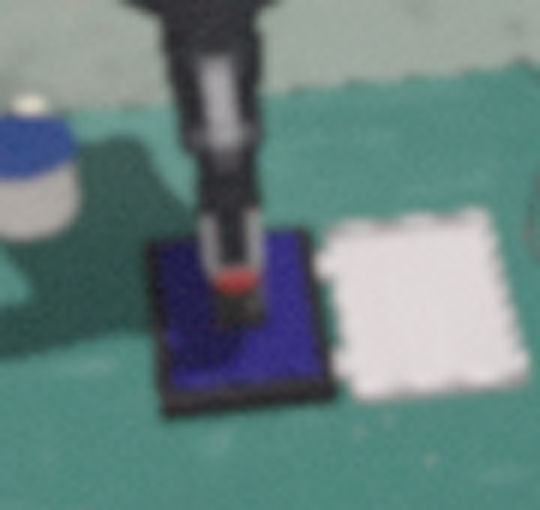

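No contact yet. The base still looks about 6 mm above the felt, since its lower edge is at y≈325 against an expected 338. The stamp probably rode up a little in the grip, so I'll continue gently.

apply_moves([
  [-0.001,0,0.001],
  [-0.001,0,0.002],
  [-0.001,0,0.003],
  [-0.001,0,0.003],
  [-0.001,0,0.003],
  [-0.001,0,0.003],
], fingers=[0,0,0,0,0,0], turn=[0,0,0,0,0,0])

```text
time: 8.45
eef_pos: [479.2, 259.8, 42.8]
eef_rot: [0.029, 3.141, 0.0]
ft_force: [-1.2, 0.5, 5.1]
opening: 22.4
grip_force: 59.0
```

apply_moves([
  [0,0,0.001],
  [0,0,0.001],
  [0,0,0.002],
  [0,0,0.002],
], fingers=[0,0,0,0], turn=[0,0,0,0])

```text
time: 8.85
eef_pos: [480.3, 260.3, 42.6]
eef_rot: [0.029, 3.139, 0.002]
ft_force: [-3.9, -0.5, 16.0]
opening: 22.1
grip_force: 59.4
```

Contact at TCP z ≈ 43, just as originally expected. I'll relieve the force and look closely.

apply_moves([
  [0,0,-0.001],
  [0,0,-0.0015],
  [0,0,-0.0015],
], fingers=[0,0,0], turn=[0,0,0])

```text
time: 9.15
eef_pos: [479.5, 259.9, 42.8]
eef_rot: [0.029, 3.14, 0.001]
ft_force: [-1.1, 0.0, 6.3]
opening: 21.9
grip_force: 59.1
```

```bash
python3 - <<'E'
from h import *
a=np.mean([viewer.grab_frame("side") for _ in range(4)],0).astype(np.uint8)
go((479.1,259.8,43),88.9)
v=cv2.resize(a[130:190,240:310],None,fx=10,fy=10,interpolation=cv2.INTER_CUBIC)
v=cv2.convertScaleAbs(v,alpha=1.8)
P=lambda x,y,z:(pix("side",[[x,y,z]])[0]-[240,130]+.5)*10
def box(cx,cy,dx,dy,z,c): cv2.polylines(v,[np.array([P(cx+i*dx,cy+j*dy,z) for i,j in((-1,-1),(1,-1),(1,1),(-1,1))]).astype(int)],True,c,1)
box(479.1,259.6,11,21,14,(0,255,255));box(479.1,259.6,11,21,26,(0,255,255));box(479.1,259.6,29,48,14,(0,255,0))
cv2.imwrite("pics/c6.png",v)
E
```

```text
t 9.35 pos [479.508 259.959  42.771] yang 88.93 tilt -1.0000 F [-1.29   0.2    7.505] open 21.81264379857611 59.056900053983554
travel m [ 0. -0. -0.] turn 0.00044943133859839436 q [ 0.352  0.249  1.877  0.     1.014 -1.2  ]
```

View pics/c6.png

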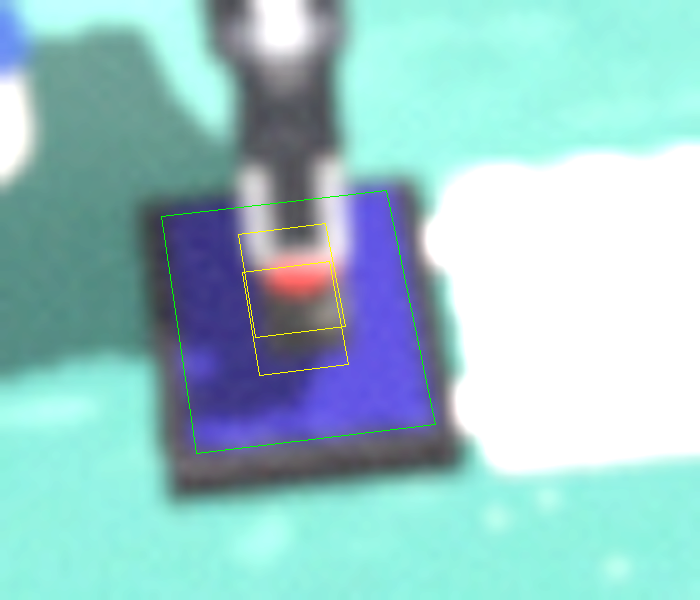

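The contact is light (7 N) and the base lies over the middle of the felt, with its front edge at about y=350. I'll release, retreat up and aside, and check from above.

apply_moves([
  [0,0,0],
  [0,0,0],
  [0,0,0],
  [0,0,0],
  [0,0,0],
  [0,0,-0.02],
  [0,0,-0.05],
  [0,0,-0.09],
  [0,0,-0.13],
  [0,0,-0.15],
], fingers=[0.4,0.6,0.8,1,1,1,1,1,1,1], turn=[0,0,0,0,0,0,0,0,0,0])

```text
time: 10.35
eef_pos: [480.5, 260.3, 196.1]
eef_rot: [0.029, 3.136, 0.003]
ft_force: [0.8, -0.1, 1.1]
opening: 85.5
grip_force: 0.0
```

apply_moves([
  [0,-0.04,-0.02],
  [0,-0.09,-0.03],
  [0,-0.14,-0.03],
  [0,-0.19,-0.03],
  [0,-0.24,-0.03],
  [0,-0.29,-0.03],
  [0,-0.33,-0.03],
  [0,-0.33,-0.03],
  [0,-0.33,-0.03],
], fingers=[1,1,1,1,1,1,1,1,1], turn=[0,0,0,0,0,0,0,0,0])

```text
time: 11.25
eef_pos: [472.4, -70.9, 221.7]
eef_rot: [-0.034, -3.141, -0.001]
ft_force: [-0.1, 0.8, 0.1]
opening: 85.3
grip_force: 0.0
```

```bash
python3 - <<'E'
from h import *
G=lambda n:np.mean([viewer.grab_frame(n) for _ in range(4)],0).astype(np.uint8)
a=G("side");b=G("top");cv2.imwrite("pics/sideF.png",a);cv2.imwrite("pics/topF.png",b)
go((479.1,259.8,43),88.9)
def z(n,i,x,y,w):
    v=cv2.convertScaleAbs(cv2.resize(i[y:y+w,x:x+w],(400,400),interpolation=cv2.INTER_CUBIC),alpha=1.8);k=400/w
    for cx,cy,dx,dy,h,c in((479.1,259.7,11,21,14,(0,255,255)),(479.1,259.7,29,48,14,(0,255,0))):
        cv2.polylines(v,[((pix(n,[[cx+i*dx,cy+j*dy,h] for i,j in((-1,-1),(1,-1),(1,1),(-1,1))])-[x,y]+.5)*k).astype(int)],True,c,1)
    return v
cv2.imwrite("pics/c7.png",np.hstack([z("side",a,240,130,60),z("top",b,180,200,66)]))
E
```

```text
t 11.65 pos [472.753 -69.355 221.897] yang 89.02 tilt -1.0000 F [-0.487 -0.075  0.593] open 84.9842447697008 0.0
travel m [-0.001  0.329  0.179] turn 0.0021598180206340123 q [-0.311 -0.132  1.909  0.     1.365 -1.865]
```

View pics/c7.png

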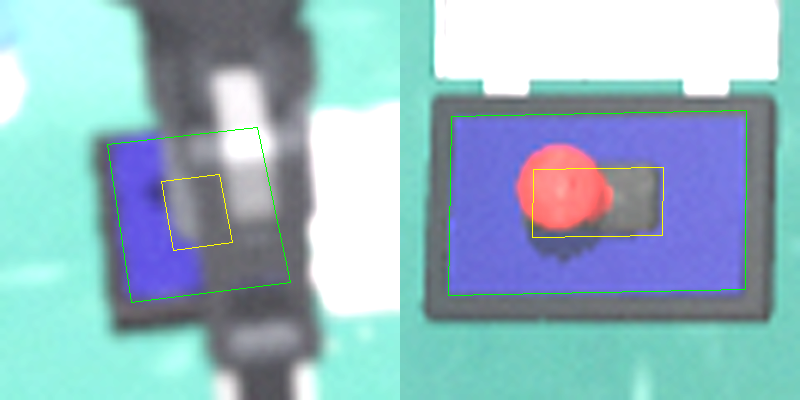

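From above the stamp stands upright in the middle of the felt. Its right base edge is at about 658 (expected about 655) and its sides are parallel to the pad, with the robot clear.

```bash
python3 -c "
from station import sign_off
print(sign_off())"
```

```text
the job is handed in; nothing more can be done
None
```

The red stamp stands upright in the middle of the ink pad's felt, within about 1 mm of centre and squared up by the last top view; blue and green were left in their pockets, and the job was handed in at about 11.7 s.

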